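Free a sticking pressure gauge with two light taps

ROBOT

A 6-joint arm with a two-finger parallel gripper is mounted at the origin on the work surface. World frame = base frame: x ahead of the robot, y to its left, z up, the work surface at z = 0. Lengths are in m, angles in rad, forces in N, time in s.
With the tool pointing down it reaches from about 0.375 to 0.9 m from the base axis. Payload 3.1 kg.
Tool frame: the origin (TCP) lies between the finger pads, 19 mm behind the fingertips; this is the grasp point; z points along the fingers, y is the line along which they close (so a half turn about z gives the same grasp; the last joint's range is limited). The gripper opens to 85 mm and grips with 20 to 120 N. Pads are 22 mm wide; open, the fingers measure 114 mm over their backs; the gripper's body (76 mm by 85 mm) begins 54 mm behind the grasp point. The pads swing forward as they close: fully open they stand 13 mm farther back than shut.
Start: joints at [-1.444, 0.527, 1.433, -0, 1.181, -0.178], TCP at [0.188, -0.596, 0.25] pointing down, gripper open.
Joint ranges: [-3.08, 3.08], [-0.75, 2.2], [0.22, 2.44], [-1.43, 4.57], [0, 2.65], [-2.85, 2.85]. Speed limits (rad/s): [2.79, 2.79, 3.14, 3.14, 3.14, 3.14].

INTERFACE

Orientations are given as a unit quaternion [x, y, z, w].
In Python, from station import sense, snapshot, camera_params, sign_off gives the robot as it stands.
- The arm moves only by the shell command python3 -m handwheel 'ROWS' [OPENING] [FORCE]. ROWS is JSON, a list that holds one entry, the list of rows, each a list of 4 numbers: the shift along the tool's x, y, z in units of 25 mm (1.0 is 25 mm), then the turn about the tool's z in units of 6 degrees (1.0 is 6 degrees). A call has 1 to 20 rows; each row shifts and turns the commanded pose from where the row before left it, along the tool's axes as they then stand; what a row does not reach is not made up. A row lasts 1/8 s, in which the tool goes at most 62.5 mm and 10.7 degrees, less where a joint would pass 70% of its speed; a pose out of reach is approached as far as the arm can. A call is refused whole if a number of a shift passes 1 or a number of a turn 1, either way. A call with a gripper value outside its range is refused whole. OPENING is the finger opening in mm, from 0 to 85.4, set as the call begins (- or left out, the last holds). The fingers move at their own pace and stop on an object; FORCE is the grip in N (left out, the last holds). Time passes only in rows, so rows that do not move let the fingers close. It gives the time, the measured TCP pose, the force, the opening and the grip force at its end, in the units of the state.
- sense(): the state, without advancing time (a new reading comes with each control period).
- snapshot(name): name is "side" or "top" or "wrist"; returns (picture, depth): 384x512x3 uint8, red, green, blue; 384x512 float32, m along the optical axis (not along the pixel's ray), 0 where there is no reading.
- camera_params(name): a dict with "mtx" (3x3 intrinsics, pixels), "extrinsics" (4x4, takes a point from camera to world coordinates); the wrist camera has in their place "hand_eye" (4x4, takes a point from camera to tool coordinates, whose origin is the TCP and whose axes are the flange's). Camera axes: x right, y up, looking along -z (the intrinsics and any distortion apply to the point x, -y, -z); pixel columns grow to the right and rows downward; lengths in m; the calibration is good to about 2 mm. A picture is of the moment at which its call begins: read the wrist's pose just before it. camera_params takes no time and is no camera call.
- sign_off(): hands the job in; it is judged then, once.
The state is a dict: "t": time; "q": joint angles; "qd": joint speeds; "tau": joint torques, N m; "tcp_pos": TCP position; "tool_rot": TCP orientation; "force": force on the tool from outside, world axes, zero at the start; "ft_torque": the same for the moment, N m; "finger_gap": opening from 0.0 (shut) to 1.0 (fully open); "gripper_force": force on a finger pad.
Only numpy, scipy, OpenCV 4.12 (cv2) and the standard library are available. Lean on these libraries where they do the work, as an engineer would, in place of code of your own. Each camera call takes 0.05 s, during which the arm holds its last target. There are 200 camera calls.

TASK

The needle of the middle-sized of the three round gauges on the air manifold is sticking: tap its face lightly from above with the fingertips so that the gauge gives a little on its rubber mount, let it spring back up, tap it lightly a second time, then draw the hand well clear of it, a hand's breadth or more. Do not touch the large gauge, the small gauge or the square meter, do not grip or pull the gauge, and leave the loose things lying about where they are.

Things in the scene. Friction and masses are not known exactly. Their poses are not given: they have to be found in the camera images.
- manifold: fixed steel skid plate, 310 x 330 x 12 mm, with copper pipes up to 43 mm above the bench, carrying four instruments face up at the corners of a rectangle 150 x 160 mm; which instrument is at which corner varies. Origin under its centre, z up
- large: the foot of the largest round gauge: steel case 100 mm across, white dial with ticks and needle under glass; face 110 mm above the bench. Fixed to the skid plate; origin under its centre, on the plate (12 mm above the bench), z up
- large_face (a point): centre of the upper surface (glass) of the largest round gauge: steel case 100 mm across, white dial with ticks and needle under glass; face 110 mm above the bench
- large_head (a joint): how far the head of the large instrument is pushed straight down on its soft rubber mount, in m: 0 at rest, 0.014 at the stop. It starts to give at about 1.3 N, then 0.55 N per mm (about 4 N at 5 mm, 9 N at the stop), and springs back when let go
- middle: the foot of the middle-sized round gauge: steel case 75 mm across, white dial with ticks and needle under glass; face 107 mm above the bench. Fixed to the skid plate; origin under its centre, on the plate (12 mm above the bench), z up
- middle_face (a point): centre of the upper surface (glass) of the middle-sized round gauge: steel case 75 mm across, white dial with ticks and needle under glass; face 107 mm above the bench
- middle_head (a joint): how far the head of the middle instrument is pushed straight down on its soft rubber mount, in m: 0 at rest, 0.014 at the stop. It starts to give at about 1.3 N, then 0.55 N per mm (about 4 N at 5 mm, 9 N at the stop), and springs back when let go
- small: the foot of the smallest round gauge: steel case 50 mm across, white dial with ticks and needle under glass; face 104 mm above the bench. Fixed to the skid plate; origin under its centre, on the plate (12 mm above the bench), z up
- small_face (a point): centre of the upper surface (glass) of the smallest round gauge: steel case 50 mm across, white dial with ticks and needle under glass; face 104 mm above the bench
- small_head (a joint): how far the head of the small instrument is pushed straight down on its soft rubber mount, in m: 0 at rest, 0.014 at the stop. It starts to give at about 1.3 N, then 0.55 N per mm (about 4 N at 5 mm, 9 N at the stop), and springs back when let go
- square: the foot of the square hour meter: black case 75 x 75 mm, white face with a row of black digit windows; face 107 mm above the bench. Fixed to the skid plate; origin under its centre, on the plate (12 mm above the bench), z up
- square_face (a point): centre of the upper surface (glass) of the square hour meter: black case 75 x 75 mm, white face with a row of black digit windows; face 107 mm above the bench
- square_head (a joint): how far the head of the square instrument is pushed straight down on its soft rubber mount, in m: 0 at rest, 0.014 at the stop. It starts to give at about 1.3 N, then 0.55 N per mm (about 4 N at 5 mm, 9 N at the stop), and springs back when let go
- coupling: loose stepped brass coupling, 30 mm across, 42 mm high, standing on the skid plate between two instruments; origin under its centre
- plug: loose stepped steel plug, 32 mm across, 34 mm high, standing on the skid plate between two instruments; origin under its centre
- spanner: loose steel spanner, about 180 mm long and 7 mm thick, lying on the skid plate along its far edge; origin on its underside
- spraycan: loose spray can, 54 mm across, 150 mm high, standing on the bench to the right of the manifold; origin under its centre
- mug: loose white mug, 80 mm across, 90 mm high, on the bench to the left of the manifold; origin under its centre
- tape: loose roll of tape, 100 mm across, 45 mm high, lying on the bench to the right of the manifold; origin under its centre
- offcut: loose concrete offcut, 110 x 80 x 30 mm, on the bench to the left of the manifold; origin under its centre

How it is judged:
On the way, in this order (a step that is already met when the one before it is completed fails the run):
1. the fingers press the face of the middle-sized round gauge down by more than 2 mm (value of joint middle_head above 0.002 m and contact force between the fingers and middle above 0.5 N), for 0.03 s.
2. the gauge is let go and springs back to within 1 mm of rest (value of joint middle_head below 0.001 m and contact force between the fingers and middle below 0.1 N), for 0.05 s.
3. the fingers press the same gauge down a second time by more than 2 mm (all of step 1), for 0.03 s.
4. the gauge is let go again, back within 1 mm of rest, and the TCP is more than 80 mm from the centre of its face (all of step 2 and distance between the grasp point and middle_face above 0.08 m), for 0.1 s.
At the end, for the whole second after the job is handed in: After two taps on the middle-sized round gauge: all four instruments are back within 1 mm of rest, the TCP is more than 80 mm from the centre of the tapped face, and every loose thing is at rest within 10 mm of where it started (value of joint each of large_head, middle_head, small_head, square_head below 0.001 m and distance between the grasp point and middle_face above 0.08 m and distance of each of coupling, plug, spanner, spraycan, mug, tape, offcut from where it was at the start of the episode below 0.01 m and linear speed of each of coupling, plug, spanner, spraycan, mug, tape, offcut below 0.02 m/s); the robot touches nothing.
It fails at once if another instrument is touched (more than 0.5 N) or pressed down more than 1.5 mm (contact force between any of the fingers, the arm and large above 0.5 N or value of joint any of large_head, small_head, square_head above 0.0015 m or contact force between any of the fingers, the arm and small above 0.5 N or contact force between any of the fingers, the arm and square above 0.5 N).
It fails at once if the gauge is struck or pushed hard: more than 15 N (contact force between any of the fingers, the arm and middle above 15 N).
It fails at once if the gauge is pulled upward off its mount (value of joint middle_head below -0.0015 m).
It fails at once if a loose thing is moved, lifted or knocked more than 10 mm, or tipped over (distance of any of coupling, plug, spanner, spraycan, mug, tape, offcut from where it was at the start of the episode above 0.01 m or angle between any of coupling, plug, spanner, spraycan, mug, tape, offcut's own z axis and vertical above 0.35 rad).
It also fails if it takes over 38 s, if anything falls off the work surface, if the arm or the gripper's body presses on something with over 40 N, if the wrist force passes 120 N, or if a joint passes its speed limit or range.

## Working session

There is one attempt and no reset: what is moved stays moved. The work goes in short steps, Python scripts to look and compute and a shell command to move; the robot and the scene stay as the last step left them, time stands still between calls to the robot, and variables do not carry over. Pictures are saved under pics/ and viewed, at most 10 in all, crops included, and the job is handed in when it is done.

```bash
mkdir -p pics; python3 - <<'E'
from station import sense,snapshot,camera_params
import cv2,numpy as np
s=sense();print(s['t'],s['tcp_pos'],s['tool_rot'],s['finger_gap'])
for n in['top','side']:
    p,d=snapshot(n);np.savez(f'pics/{n}.npz',p=p,d=d);cv2.imwrite(f'pics/{n}.png',p[...,::-1])
    c=camera_params(n);print(n,np.round(c['mtx'],1).tolist(),np.round(c['extrinsics'],3).tolist(),c.keys())
E
```

```text
0.0 [ 0.18751401 -0.59549796  0.24901933] [ 9.88409968e-01  1.51804304e-01  3.13253240e-05 -1.08960828e-03] 0.9984229393231502
top [[412.3, 0.0, 257.6], [0.0, 412.3, 193.9], [0.0, 0.0, 1.0]] [[0.018, 0.993, -0.116, 0.477], [-1.0, 0.02, 0.012, 0.047], [0.014, 0.116, 0.993, 1.097], [0.0, 0.0, 0.0, 1.0]] dict_keys(['mtx', 'extrinsics'])
side [[432.1, 0.0, 256.4], [0.0, 432.1, 191.5], [0.0, 0.0, 1.0]] [[-0.876, 0.349, -0.334, 0.261], [-0.483, -0.649, 0.588, 0.632], [-0.012, 0.676, 0.737, 0.833], [0.0, 0.0, 0.0, 1.0]] dict_keys(['mtx', 'extrinsics'])
```

View pics/top.png

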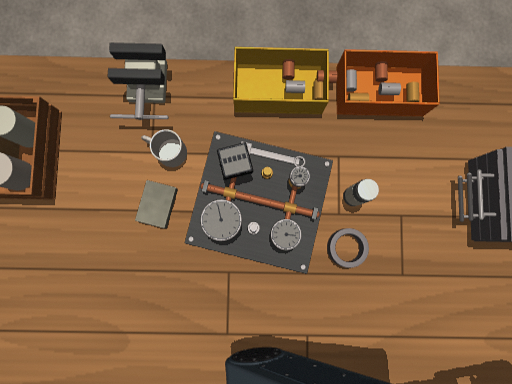

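View pics/side.png

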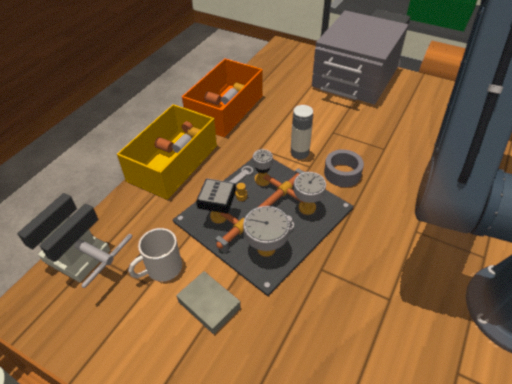

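The top view shows the middle gauge at about (285,235), the large one at (221,220), the small one at (300,176) and the square meter at (235,160). In the side view the middle gauge is at about (310,184) and the large one at (267,228). Next I'll fit the dials and triangulate.

```bash
cat > h.py <<'E'
import numpy as np,cv2
from station import sense,camera_params
from scipy.spatial.transform import Rotation as R
def dial(p,seed,rad=30,vmin=130):
    h=cv2.cvtColor(p,cv2.COLOR_RGB2HSV)
    m=((h[...,1]<60)&(h[...,2]>vmin)).astype(np.uint8)
    m=cv2.morphologyEx(m,cv2.MORPH_CLOSE,np.ones((5,5),np.uint8))
    n,l,s,c=cv2.connectedComponentsWithStats(m)
    k=min(range(1,n),key=lambda i:np.hypot(*(c[i]-seed))+(999 if s[i,4]<60 else 0))
    ct=max(cv2.findContours((l==k).astype(np.uint8),cv2.RETR_EXTERNAL,cv2.CHAIN_APPROX_NONE)[0],key=cv2.contourArea)
    return cv2.fitEllipse(cv2.convexHull(ct))
def ray(mtx,E,uv):
    d=E[:3,:3]@np.array([(uv[0]-mtx[0,2])/mtx[0,0],-(uv[1]-mtx[1,2])/mtx[1,1],-1])
    return E[:3,3],d
def plane(o,d,z): return o+d*(z-o[2])/d[2]
def tri(o1,d1,o2,d2):
    a=np.linalg.lstsq(np.c_[d1,-d2],o2-o1,rcond=None)[0]
    p,q=o1+a[0]*d1,o2+a[1]*d2
    return (p+q)/2,np.linalg.norm(p-q)
E
python3 - <<'E'
from h import *
seeds=dict(middle=((285,235),(310,184)),large=((221,220),(267,228)),small=((300,176),(263,158)))
for k,(a,b) in seeds.items():
    r=[]
    for n,sd in(('top',a),('side',b)):
        p=np.load(f'pics/{n}.npz')['p'];e=dial(p,sd);c=camera_params(n)
        r.append(ray(c['mtx'],c['extrinsics'],e[0]));print(k,n,np.round(e[0],1),np.round(e[1],1),plane(*r[-1],.107).round(4))
    P,g=tri(*r[0],*r[1]);print('  tri',P.round(4),'gap',round(g,4))
s=sense();T=R.from_quat(s['tool_rot']);print(T.as_matrix().round(3))
E
```

```text
middle top [285.7 233.9] [29.9 30.3] [ 0.4975 -0.0343  0.107 ]
middle side [308.  181.8] [23.8 35.1] [ 0.4991 -0.0309  0.107 ]
  tri [ 0.4988 -0.0341  0.1041] gap 0.0027
large top [220.6 219.6] [40.5 40.8] [0.5289 0.1221 0.107 ]
large side [267.5 224. ] [35.8 49.7] [0.5239 0.1237 0.107 ]
  tri [0.5272 0.1216 0.1031] gap 0.0041
small top [264.  165.6] [45.8 94.1] [0.6623 0.0204 0.107 ]
small side [261.9 155.8] [12.6 18.2] [ 0.6356 -0.0584  0.107 ]
  tri [0.6245 0.014  0.1786] gap 0.0508
[[ 0.954  0.3   -0.   ]
 [ 0.3   -0.954  0.002]
 [ 0.    -0.002 -1.   ]]
```

The middle face is at about (0.498, -0.034, 0.105), and the two views agree to within 3 mm. I'll move above it at the present height and shut the fingers on the way.

```bash
python3 -m handwheel '[[[0.5,-0.5,0,0],[0.98,-0.93,0,0],[0.98,-0.93,0,0],[0.98,-0.93,0,0],[0.98,-0.93,0,0],[0.98,-0.93,0,0],[0.98,-0.93,0,0],[0.98,-0.93,0,0],[0.98,-0.93,0,0],[0.98,-0.93,0,0],[0.98,-0.93,0,0],[0.98,-0.93,0,0],[0.98,-0.93,0,0],[0.98,-0.93,0,0],[0.98,-0.93,0,0],[0.98,-0.93,0,0],[0.98,-0.93,0,0],[0.98,-0.93,0,0],[0.98,-0.93,0,0],[0.4,-0.4,0,0]]]' 0
python3 - <<'E'
from h import *
from station import snapshot
s=sense();p,d=snapshot('wrist');cv2.imwrite('pics/w1.png',p[...,::-1]);c=camera_params('wrist')
np.savez('pics/w1.npz',p=p,pos=s['tcp_pos'],q=s['tool_rot']);print(c['hand_eye'].round(3) if hasattr(c['hand_eye'],'round') else c['hand_eye'],c['mtx'])
E
```

```text
t: 2.6
tcp_pos: [0.497, -0.0343, 0.2499]
tool_rot: [0.988, 0.153, -0.0, -0.0]
force: [-0.2, -0.6, -0.1]
finger_gap: -0.001
gripper_force: 0.0
[[-0.001  0.954  0.299  0.076]
 [ 1.     0.001  0.001 -0.001]
 [ 0.     0.299 -0.954 -0.123]
 [ 0.     0.     0.     1.   ]] [[284.86336982   0.         251.65942397]
 [  0.         284.86336982 192.62111103]
 [  0.           0.           1.        ]]
```

View pics/w1.png

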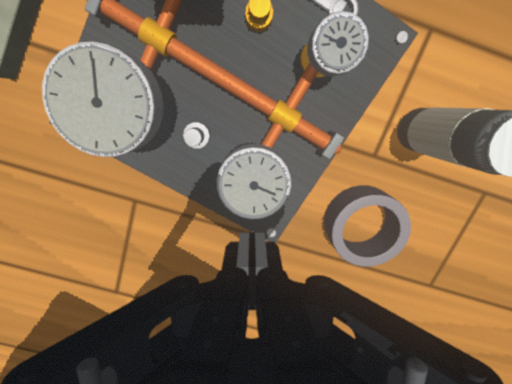

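The wrist view shows the middle gauge at (254,185), right in front of the shut fingertips at about (252,235). The large gauge is at (98,98), the small one at (340,42) and the plug at (196,134).

```bash
python3 - <<'E'
from h import *
w=np.load('pics/w1.npz');c=camera_params('wrist');W=np.eye(4);W[:3,:3]=R.from_quat(w['q']).as_matrix();W[:3,3]=w['pos'];W=W@np.array(c['hand_eye'])
t=camera_params('top');top=np.load('pics/top.npz')['p']
for sw,st in(((254,185),(285,235)),((98,98),(221,220))):
    e=dial(w['p'],sw,vmin=120);f=dial(top,st);r=ray(c['mtx'],W,e[0]);r2=ray(t['mtx'],t['extrinsics'],f[0])
    print(np.round(e[0],1),np.round(e[1],1),plane(*r,.107).round(4),tri(*r,*r2))
print(sense()['tcp_pos'])
E
```

```text
[253.9 182.1] [71.2 74. ] [ 0.5004 -0.0339  0.107 ] (array([ 0.49770033, -0.03500654,  0.09659421]), np.float64(0.00028817888385357485))
[97.7 98.6] [104.2 122.4] [0.5316 0.1215 0.107 ] (array([0.53012717, 0.12286995, 0.10329201]), np.float64(0.00221558252401618))
[ 0.49747971 -0.03381047  0.24997886]
```

All three views put the face at (0.498, -0.034) and the TCP is already there. Contact should come near TCP z ≈ 0.12–0.126. I'll descend to about 0.14, then feel for contact.

```bash
python3 -m handwheel '[[[0,0,0.4,0],[0,0,0.8,0],[0,0,0.8,0],[0,0,0.8,0],[0,0,0.8,0],[0,0,0.5,0],[0,0,0.2,0],[0,0,0,0]]]'
python3 -m handwheel '[[[0,0,0.16,0],[0,0,0.16,0],[0,0,0,0]]]'
```

```text
t: 3.65
tcp_pos: [0.4973, -0.0367, 0.1424]
tool_rot: [0.988, 0.152, -0.0, -0.0]
force: [-0.1, -0.5, -0.1]
finger_gap: 0.003
gripper_force: 0.0
t: 4.03
tcp_pos: [0.4973, -0.0363, 0.1344]
tool_rot: [0.988, 0.152, -0.0, -0.0]
force: [0.0, 0.1, 0.1]
finger_gap: 0.003
gripper_force: 0.0
```

```bash
python3 -m handwheel '[[[0,0,0.16,0],[0,0,0.08,0],[0,0,0,0]]]'
python3 -m handwheel '[[[0,0,0.08,0],[0,0,0.08,0],[0,0,0,0]]]'
```

```text
t: 4.4
tcp_pos: [0.4973, -0.0364, 0.1283]
tool_rot: [0.988, 0.152, -0.0, -0.0]
force: [-0.1, -0.7, 0.7]
finger_gap: 0.001
gripper_force: 0.0
t: 4.78
tcp_pos: [0.4975, -0.0364, 0.1245]
tool_rot: [0.988, 0.152, 0.0, 0.0]
force: [0.4, 0.6, 1.1]
finger_gap: -0.001
gripper_force: 1.0
```

```bash
python3 -m handwheel '[[[0,0,0.08,0],[0,0,0.08,0],[0,0,0,0]]]'
```

```text
t: 5.15
tcp_pos: [0.4975, -0.0364, 0.1206]
tool_rot: [0.988, 0.152, 0.0, 0.0]
force: [-0.2, 0.4, 4.0]
finger_gap: 0.006
gripper_force: 2.1
```

The force is 4.0 N, which means about 5 mm of give, so the first tap is done. I'll lift clear and let it spring back.

```bash
python3 -m handwheel '[[[0,0,-0.2,0],[0,0,-0.4,0],[0,0,-0.2,0],[0,0,0,0],[0,0,0,0],[0,0,0,0]]]'
```

```text
t: 5.9
tcp_pos: [0.4972, -0.0363, 0.1403]
tool_rot: [0.988, 0.152, -0.0, -0.0]
force: [-0.1, 0.3, -0.4]
finger_gap: 0.001
gripper_force: 0.0
```

```bash
python3 -m handwheel '[[[0,0,0.2,0],[0,0,0.28,0],[0,0,0.1,0],[0,0,0.1,0],[0,0,0.12,0],[0,0,0,0],[0,0,0,0]]]'
```

```text
t: 6.78
tcp_pos: [0.4969, -0.0363, 0.1206]
tool_rot: [0.988, 0.152, -0.0, -0.0]
force: [-3.3, 0.0, 4.3]
finger_gap: -0.0
gripper_force: 2.1
```

The second tap reads 4.3 N, and the force was near zero between the two taps. Now I'll draw well clear, straight up.

```bash
python3 -m handwheel '[[[0,0,-0.2,0],[0,0,-0.4,0],[0,0,-0.8,0],[0,0,-0.8,0],[0,0,-0.8,0],[0,0,-0.8,0],[0,0,-0.8,0],[0,0,-0.6,0],[0,0,-0.3,0],[0,0,0,0],[0,0,0,0],[0,0,0,0],[0,0,0,0]]]'
python3 - <<'E'
from h import *
from station import snapshot
p,d=snapshot('wrist');cv2.imwrite('pics/w2.png',p[...,::-1])
E
```

```text
t: 8.4
tcp_pos: [0.4972, -0.0364, 0.2576]
tool_rot: [0.988, 0.152, -0.0, -0.0]
force: [0.1, -0.4, 0.8]
finger_gap: -0.002
gripper_force: 0.0
```

View pics/w2.png

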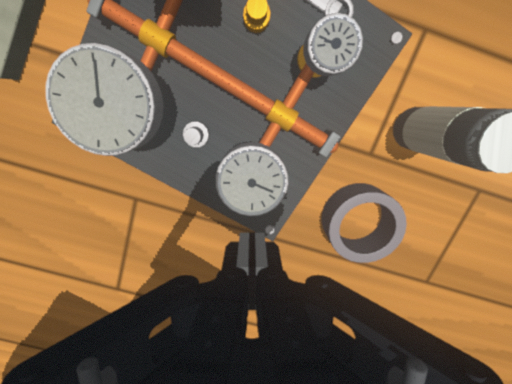

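The scene looks unchanged: middle gauge at (252,182), plug at (195,134), coupling at (257,15). The hand is 150 mm above the gauge.

```bash
python3 -c "from station import sign_off;print(sign_off())"
```

```text
the job is handed in; nothing more can be done
None
```

I tapped the middle-sized gauge twice at about 4 N each (roughly 5 mm of give by the stated stiffness), let it spring back after each tap, raised the hand about 150 mm above its face, and handed the job in at about 8.5 s; the sign-off gave no verdict.

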